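# Push the masala dabba and the stray jar home on the rack

## Task

Tidy the top tier of the rack by gentle pushing only: push the round steel masala dabba into the back left corner (as seen from the robot) until it touches both the back and the left stop strip. Push the one glass jar that stands forward of its row straight back into its empty place, until it touches the back stop strip in line with the other two without touching them. Lift, squeeze or tip nothing, and leave the two jars that are already in the row where they are.

Things in the scene. Friction and masses are not known exactly. Their poses are not given: they have to be found in the camera images.
- rack: Fixed two-tier steel rack. Origin on the counter under its centre; x points to its back (away from the robot), y to its left, z up; turned by up to 0.1 rad. Tiers: flat plates 260 mm deep (x), 540 mm wide (y); top surface at z = 160 mm, lower tier (pressure-cooker weight, scoop, spoon, not part of the job) at 35 mm. Front and right edges of the top tier are open.
- corner (a point): Back left corner of the top tier's surface, where the inner faces of the two stop strips meet: rack x = 115, y = 255 mm, z = 160 mm. Strips are steel, 6 mm thick, 35 mm high; the back one runs along the whole width, the left one along the left end. A dabba touching both has its origin 70 mm from each face (rack x = 45, y = 185 mm).
- row_mid (a point): Middle place of the jar row, on the top tier: where the origin of a jar touching the back strip stands (rack x = 87, y = -150 mm). The other two places lie 75 mm to its left and right (rack y = -75 and -225 mm). Each jar starts within 5 mm sideways of its place.
- dabba: Closed round masala dabba (steel spice tin with a flat lid and knob), 140 mm diameter at the lid (upper 22 mm; 137 mm below it), 65 mm tall plus a small 12 mm knob (18 mm wide) on its lid, about 0.5 kg; stands on the left half of the top tier, clear of both stop strips; origin at the centre of its underside, z up. It slides on the steel when pushed, usually with less than 8 N.
- jar_a: One of three identical screw-top glass jars with a steel lid, round, upright, 56 mm diameter, 75 mm tall, about 160 g, standing on the top tier; origin at the centre of its underside, z up. Two of the three start in the row against the back stop, one stands 45 to 80 mm forward of it, in front of its own empty place; which one varies.
- jar_b: One of three identical screw-top glass jars with a steel lid, round, upright, 56 mm diameter, 75 mm tall, about 160 g, standing on the top tier; origin at the centre of its underside, z up. Two of the three start in the row against the back stop, one stands 45 to 80 mm forward of it, in front of its own empty place; which one varies.
- jar_c: One of three identical screw-top glass jars with a steel lid, round, upright, 56 mm diameter, 75 mm tall, about 160 g, standing on the top tier; origin at the centre of its underside, z up. Two of the three start in the row against the back stop, one stands 45 to 80 mm forward of it, in front of its own empty place; which one varies.
Not all that is in view belongs to the job. Of the things like the dabba, leave any that is green; of the rest the smaller one is meant. Leave any green look-alike of the jar_c alone.

How it is judged:
By the outcome, as a careful person would: the job done as asked, in the order asked, and still so for the second after the job is handed in, with the robot touching nothing.
It also fails if it takes over 61 s, if anything falls off the work surface, if the arm or the gripper's body presses on something with over 40 N, if the wrist force passes 120 N, or if a joint passes its speed limit or range.

## Robot

A 7-joint arm with a two-finger parallel gripper is mounted at the origin on the work surface. World frame = base frame: x ahead of the robot, y to its left, z up, the work surface at z = 0. Lengths are in m, angles in rad, forces in N, time in s.
With the tool pointing down it reaches from about 0.35 to 0.9 m from the base axis. Payload 8.1 kg.
Tool frame: the origin (TCP) lies on the centre line of the jaws, within the pads' length; the fingertips stand 19 mm ahead of it and the grasp point (between the pads) is the TCP (arm.tip_reach is the distance from the TCP to the fingertips, in m); z points along the fingers, y is the line along which they close (so a half turn about z gives the same grasp; the last joint's range is limited). The gripper opens to 92 mm and grips with 3 to 60 N. Pads are 19 mm wide; open, the fingers measure 130 mm over their backs; the gripper's body (75 mm by 190 mm) begins 47 mm behind the grasp point.
Start: joints at [1.079, 0.434, 0.025, 1.573, -0.012, 1.134, -0.075], TCP at [0.237, -0.578, 0.221] pointing down, gripper open.
Joint ranges: [-2.62, 2.62], [-0.44, 2.09], [-1.27, 1.32], [0.08, 2.57], [-1.32, 4.46], [0.12, 2], [-2.74, 2.74]. Speed limits (rad/s): [2.22, 2.22, 3.01, 3.01, 3.14, 3.14, 3.14].

## Interface

Orientations are given as a rotation vector (axis times angle).
In Python, from cell import arm gives the robot as it stands.
- The arm moves only by the tool arm_command, never from a script. Its argument "targets" is a list that holds one entry, the list of rows, each a list of 6 numbers: the shift along the tool's x, y, z in m, then the turn, a rotation vector about the tool's x, y, z in rad. A call has 1 to 10 rows; each row shifts and turns the commanded pose from where the row before left it, along the tool's axes as they then stand; what a row does not reach is not made up. A row lasts 1/8 s, in which the tool goes at most 62.5 mm and 10.7 degrees, less where a joint would pass 70% of its speed; a pose out of reach is approached as far as the arm can. A call with a gripper value outside its range is refused whole. "jaw" is the finger opening in m, from 0 to 0.0918, set as the call begins (left out, the last holds). The fingers move at their own pace and stop on an object; "newtons" is the grip in N (left out, the last holds). Time passes only in rows, so rows that do not move let the fingers close. It gives the time, the measured TCP pose, the force, the opening and the grip force at its end, in the units of the state.
- arm.observe(): the state, without advancing time (a new reading comes with each control period).
- arm.get_image(name): name is "side" or "top"; returns a dict with "pixels" (384x512x3 uint8, red, green, blue), "z_map" (384x512 float32, m along the optical axis (not along the pixel's ray), 0 where there is no reading), "fx", "fy", "cx", "cy" (pixels), "dist" ([k1, k2, p1, p2, k3] as OpenCV has them; the pictures are not rectified), "xyz" and "rotation" of the camera in the world. Camera axes: x right, y down, z forward; pixel columns grow to the right and rows downward; lengths in m; the calibration is good to about 2 mm. A picture is of the moment at which its call begins.
- arm.sign_off(): hands the job in; it is judged then, once.
The state is a dict: "clock": time; "joints": joint angles; "dq": joint speeds; "joint_efforts": joint torques, N m; "position": TCP position; "ee_rot": TCP orientation; "force": force on the tool from outside, world axes, zero at the start; "ft_torque": the same for the moment, N m; "width": opening from 0.0 (shut) to 1.0 (fully open); "gripper_force": force on a finger pad.
Only numpy, scipy, OpenCV 4.12 (cv2) and the standard library are available. Lean on these libraries where they do the work, as an engineer would, in place of code of your own. Each camera call takes 0.05 s, during which the arm holds its last target. There are 200 camera calls.

## Working session

There is one attempt and no reset: what is moved stays moved. The work goes in short steps, Python scripts to look and compute and a tool call to move; the robot and the scene stay as the last step left them, time stands still between calls to the robot, and variables do not carry over. Pictures are saved under pics/ and viewed, at most 10 in all, crops included, and the job is handed in when it is done.

Besides the shell and the picture viewer there is one more tool, called after ">>>" as name(argument=value, ...) on one line, values as JSON. arm_command: Moves the arm, as the interface text tells. Its arguments: {"type":"object","properties":{"targets":{"type":"array","items":{"type":"array","items":{"type":"array","items":{"type":"number"}}}},"jaw":{"type":"number"},"newtons":{"type":"number"}},"required":["targets"]}

```bash
mkdir -p pics; ls; cat > h.py <<'E'
import numpy as np, cv2
from cell import arm
def cam(n):
    return arm.get_image(n)
def K(i): return np.array([[i['fx'],0,i['cx']],[0,i['fy'],i['cy']],[0,0,1.]])
def rays(i,uv):
    uv=np.asarray(uv,float).reshape(-1,1,2)
    n=cv2.undistortPoints(uv,K(i),np.array(i['dist'])).reshape(-1,2)
    return np.c_[n,np.ones(len(n))]
def Rm(i):
    R=np.array(i['rotation'],float)
    return R if R.shape==(3,3) else cv2.Rodrigues(R)[0]
def plane(i,uv,z):
    d=rays(i,uv)@Rm(i).T; o=np.array(i['xyz'])
    return o+d*((z-o[2])/d[:,2])[:,None]
def cloud(i):
    h,w=i['z_map'].shape
    u,v=np.meshgrid(np.arange(w),np.arange(h))
    r=rays(i,np.stack([u,v],-1).reshape(-1,2))
    return ((r*i['z_map'].reshape(-1,1))@Rm(i).T+np.array(i['xyz'])).reshape(h,w,3)
E
python3 - <<'E'
from h import *
for n in('top','side'):
    i=cam(n); cv2.imwrite(f'pics/{n}0.png',cv2.cvtColor(i['pixels'],cv2.COLOR_RGB2BGR)); np.savez(f'pics/{n}0.npz',**i)
    print(n,i['xyz'],Rm(i).round(3).tolist(),i['fx'],i['dist'])
s=arm.observe(); print(s)
E
```

```text
pics
top [0.45347122 0.06690904 0.93183891] [[-0.018, -0.998, 0.058], [-1.0, 0.017, -0.025], [0.024, -0.059, -0.998]] 373.2160667345285 [-0.09514946  0.          0.          0.          0.        ]
side [0.56922802 0.69773702 0.60273162] [[-0.997, 0.056, -0.051], [0.075, 0.599, -0.797], [-0.014, -0.798, -0.602]] 392.46917913004665 [-0.04830749  0.          0.          0.          0.        ]
{'clock': 0.1, 'joints': array([ 1.0794333 ,  0.43516326,  0.02495618,  1.57400014, -0.01159026,
        1.13400247, -0.07510971]), 'dq': array([ 1.64889431e-05, -2.28351351e-03,  1.54445238e-04, -2.56076242e-03,
       -8.72389983e-04, -1.15974283e-03,  1.73132208e-03]), 'joint_efforts': array([ 2.32361461e-03, -6.69131899e+01,  9.87520739e-01, -3.15151119e+01,
       -6.06531906e-02,  3.73431772e-02, -2.82631919e-05]), 'position': array([ 0.23668233, -0.57794775,  0.22061938]), 'ee_rot': array([-3.08110157e+00, -6.06473417e-01,  6.34156119e-04]), 'force': array([-0.60274196, -0.07399221,  0.17482552]), 'ft_torque': array([ 0.03062148,  0.05280434, -0.08300261]), 'gripper_force': 0.0, 'width': 0.9990071406948455}
```

View pics/top0.png

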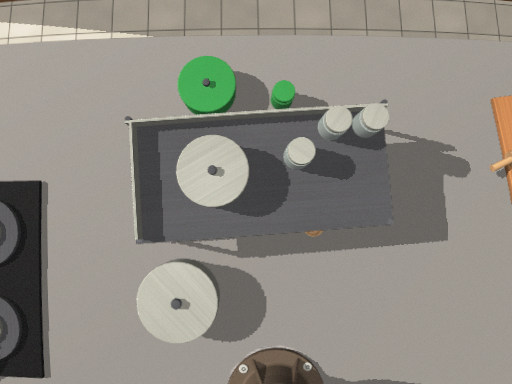

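View pics/side0.png

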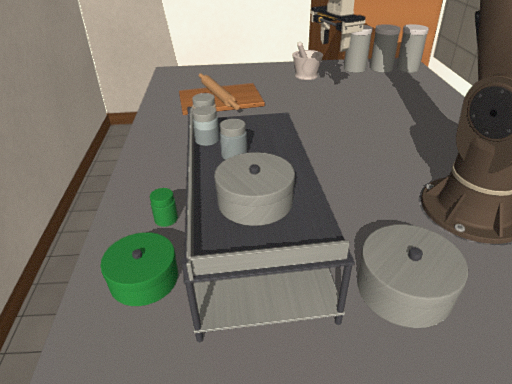

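The top view shows the rack spanning about (130–390, 105–240). On it are the steel dabba at (213,170), the forward jar at (299,154), which is the left place, and two row jars at (335,123) and (371,121). The larger tin (177,302) and the green items stand on the counter, so I leave them alone. Next I measure.

```bash
cat > meas.py <<'E'
from h import *
def fitline(p):
    vx,vy,x,y=cv2.fitLine(p.astype(np.float32),cv2.DIST_HUBER,0,.001,.001).ravel(); return np.array([vx,vy]),np.array([x,y])
def circ(i,C,uv,z,r,tol=.004,rad=45):
    h,w=C.shape[:2]; v,u=np.mgrid[:h,:w]
    m=(abs(C[...,2]-z)<tol)&(np.hypot(u-uv[0],v-uv[1])<rad)
    n,l,st,ce=cv2.connectedComponentsWithStats(m.astype(np.uint8))
    k=1+np.argmax(st[1:,4]); c=max(cv2.findContours((l==k).astype(np.uint8),0,cv2.CHAIN_APPROX_NONE)[0],key=cv2.contourArea)
    p=plane(i,c.reshape(-1,2),z)[:,:2]
    A=np.c_[2*p,np.ones(len(p))]; s=np.linalg.lstsq(A,(p**2).sum(1),rcond=None)[0]
    return s[:2],np.sqrt(s[2]+s[:2]@s[:2]),st[k,4],np.median(C[...,2][l==k])
E
python3 - <<'E'
from meas import *
i=dict(np.load('pics/top0.npz')); C=cloud(i); z=C[...,2]
h,w=z.shape; v,u=np.mgrid[:h,:w]
# tier
m=(abs(z-.16)<.006)&(u>120)&(u<400)&(v>95)&(v<250)
print('tier z',np.median(z[m]),m.sum())
s=(abs(z-.195)<.008)&(u>120)&(u<400)&(v>95)&(v<250)
back=s&(v<122)&(u>145)&(u<310); left=s&(u<145)&(v>125)&(v<232)
for n,q in(('back',back),('left',left)):
    P=plane(i,np.c_[u[q],v[q]],.195)[:,:2]; d,o=fitline(P); print(n,len(P),d,o,np.arctan2(d[1],d[0]),np.median(z[q]), P.min(0),P.max(0))
for n,uv,zz,r in(('dabba',(213,170),.225,.07),('jarF',(299,150),.235,.028),('jar2',(336,120),.235,.028),('jar3',(373,117),.235,.028)):
    print(n,circ(i,C,uv,zz,r,rad=45 if n=='dabba' else 20))
q=m&(v>200); P=C[q]; print('front tier edge pts',P[:,:2].min(0),P[:,:2].max(0))
# tier extreme corners
P=C[m][:,:2].astype(np.float32); print(cv2.minAreaRect(P), cv2.boxPoints(cv2.minAreaRect(P)).round(4).tolist())
E
```

```text
tier z 0.16055560641188116 22879
back 627 [ 0.05977256 -0.99821204] [0.6573758  0.09825123] -1.5109881 0.19490248302610613 [ 0.64504366 -0.06623053] [0.67012896 0.26302408]
left 441 [0.9982308  0.05945742] [0.5307103 0.2880267] 0.059492506 0.19480149473789377 [0.42591587 0.27845714] [0.63636766 0.29746878]
dabba (array([0.54021218, 0.12737303]), np.float64(0.0688058498407206), np.int32(4092), np.float64(0.22548738217801156))
jarF (array([ 0.57473409, -0.04093671]), np.float64(0.02548634870260956), np.int32(594), np.float64(0.23545611986940995))
jar2 (array([ 0.63550923, -0.11536846]), np.float64(0.025171826775245276), np.int32(553), np.float64(0.23548808505180374))
jar3 (array([ 0.64062907, -0.18879756]), np.float64(0.02594181042295604), np.int32(565), np.float64(0.2355429645493997))
front tier edge pts [ 0.39983267 -0.24499835] [0.48653659 0.29305649]
((0.5366338491439819, 0.030179157853126526), (0.24747124314308167, 0.5399836301803589), 3.203403949737549) [[0.39800000190734863, 0.29280000925064087], [0.42820000648498535, -0.24629999697208405], [0.6753000020980835, -0.23250000178813934], [0.6450999975204468, 0.3066999912261963]]
```

>>> arm_command(targets=[[[0,0,-0.05,0,0,0],[0,0,-0.05,0,0,0],[0,0,0,0,0,-0.16],[0,0,0,0,0,-0.16],[0,0,0,0,0,-0.16],[0,0,0,0,0,-0.16],[0,0,0,0,0,-0.16],[0.05,0,0,0,0,0],[0.05,0,0,0,0,0],[0.05,0,0,0,0,0]]], jaw=0.06)

```text
clock: 1.35
position: [0.2931, -0.4375, 0.3209]
ee_rot: [-2.602, -1.759, -0.0]
force: [0.8, -0.2, -0.2]
width: 0.652
gripper_force: 0.0
```

```bash
cat > go.py <<'E'
import sys; from h import *
from scipy.spatial.transform import Rotation as Ro
# args: x y z yaw_deg tilt_deg : delta in current tool axes (shift), then turn
x,y,z,yaw,t=map(float,sys.argv[1:])
s=arm.observe(); R=Ro.from_rotvec(s['ee_rot'])
a=np.radians(yaw); p=np.array([np.cos(a),np.sin(a),0])
X=p;Z=np.array([0,0,-1.]);Y=np.cross(Z,X)
T=Ro.from_matrix(np.c_[X,Y,Z])*Ro.from_rotvec([0,np.radians(t),0])
print('shift',R.inv().apply(np.array([x,y,z])-s['position']).round(4),'turn',(R.inv()*T).as_rotvec().round(4), 'shift after turn',T.inv().apply(np.array([x,y,z])-s['position']).round(4),'F',s['force'].round(2),'q',s['joints'].round(2),'pos',s['position'].round(4))
E
python3 go.py .507 .046 .32 68 6
```

```text
shift [0.5284 0.0181 0.0011] turn [-0.0006  0.1043  0.0017] shift after turn [0.5254 0.0172 0.0561] F [ 0.79 -0.19 -0.24] q [ 1.03  0.22 -0.19  1.64  0.04  1.29  0.45] pos [ 0.2931 -0.4375  0.3209]
```

>>> arm_command(targets=[[[0.053,0.002,0,0,0,0],[0.053,0.002,0,0,0,0],[0.053,0.002,0,0,0,0],[0.053,0.002,0,0,0,0],[0.053,0.002,0,0,0,0],[0.053,0.002,0,0,0,0],[0.053,0.002,0,0,0,0],[0.053,0.002,0,0,0,0],[0.053,0.002,0,0,0,0],[0.053,0.0,0,0,0.105,0]]])

```text
clock: 2.6
position: [0.5075, 0.0499, 0.3211]
ee_rot: [-2.546, -1.729, -0.136]
force: [-0.7, 0.0, 0.5]
width: 0.656
gripper_force: 0.0
```

```bash
python3 go.py .507 .046 .203 68 6
```

```text
shift [-0.0165  0.0011  0.117 ] turn [-0.0017 -0.0027  0.0062] shift after turn [-0.0161  0.001   0.1171] F [-0.74  0.02  0.5 ] q [ 0.37  0.21 -0.6   1.69  0.03  1.22 -0.61] pos [0.5075 0.0499 0.3211]
```

>>> arm_command(targets=[[[-0.016,0,0.027,0,0,0],[0,0,0.03,0,0,0],[-0.001,0,0.03,0,0,0],[0,0,0.03,0,0,0],[0,0,0,0,0,0]]])

```text
clock: 3.22
position: [0.5037, 0.0414, 0.2013]
ee_rot: [-2.549, -1.724, -0.128]
force: [-1.2, -0.8, 0.2]
width: 0.656
gripper_force: 0.0
```

```bash
python3 go.py .576 .216 .203 68 6; python3 - <<'E'
from h import *
i=cam('top'); cv2.imwrite('pics/top1.png',cv2.cvtColor(i['pixels'],cv2.COLOR_RGB2BGR))
E
```

```text
shift [0.1881 0.0021 0.0177] turn [-0.0046  0.0015  0.002 ] shift after turn [0.1881 0.0017 0.018 ] F [-1.18 -0.85  0.19] q [ 0.35  0.3  -0.59  1.88  0.09  0.95 -0.64] pos [0.5037 0.0414 0.2013]
```

View pics/top1.png

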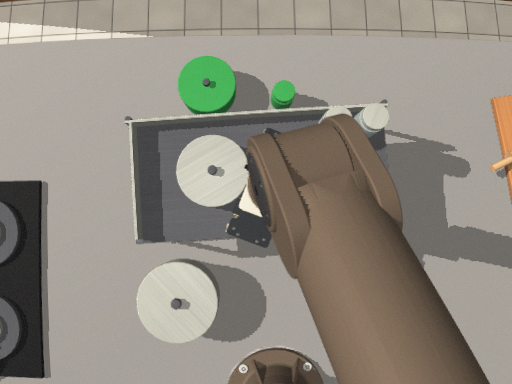

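The gripper is down beside the dabba at about (250,190), and the dabba at (213,170) hasn't moved. Pushing gently now.

>>> arm_command(targets=[[[0.01,0,0.001,0,0,0],[0.01,0,0.001,0,0,0],[0.01,0,0.001,0,0,0],[0.01,0,0.001,0,0,0],[0.01,0,0.001,0,0,0],[0.01,0,0.001,0,0,0],[0.01,0,0.001,0,0,0],[0.01,0,0.001,0,0,0],[0.01,0,0.001,0,0,0],[0.008,0,0.001,0,0,0]]])

```text
clock: 4.53
position: [0.5424, 0.1332, 0.2038]
ee_rot: [-2.553, -1.725, -0.134]
force: [-2.4, -5.4, 4.7]
width: 0.655
gripper_force: 3.1
```

```bash
python3 - <<'E'
from meas import *
i=cam('top'); cv2.imwrite('pics/top2.png',cv2.cvtColor(i['pixels'],cv2.COLOR_RGB2BGR)); C=cloud(i)
for uv in((175,155),(190,160)): print(circ(i,C,uv,.225,.07,rad=60))
s=arm.observe(); print(s['force'],s['position'])
E
```

```text
(array([0.55403092, 0.22556225]), np.float64(0.04331485884627279), np.int32(950), np.float64(0.22550601251856633))
(array([0.55403092, 0.22556225]), np.float64(0.04331485884627279), np.int32(950), np.float64(0.22550601251856633))
[ 0.40115815 -1.41934087  0.5301869 ] [0.54270241 0.13445561 0.20387089]
```

View pics/top2.png

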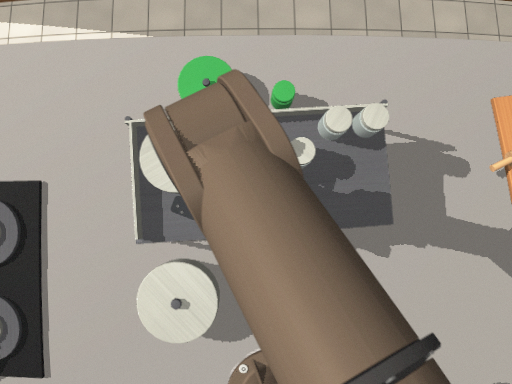

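The dabba is moving left and back, its visible edge now near (145,160), and the push force is only about 5 N. I'll creep the rest in short steps and watch the force.

>>> arm_command(targets=[[[0.004,0,0.0005,0,0,0],[0.004,0,0.0005,0,0,0],[0.003,0,0.0003,0,0,0],[0.001,0,0,0,0,0]]])

```text
clock: 5.08
position: [0.5467, 0.1439, 0.2035]
ee_rot: [-2.552, -1.724, -0.134]
force: [-1.1, -4.2, 3.1]
width: 0.653
gripper_force: 2.8
```

```bash
cat > dab.py <<'E'
from meas import *
from scipy.optimize import least_squares
ex=np.array([.9982,.0597]); ey=np.array([-.0597,.9982]); O=.54406*ex-.00217*ey
def rk(p): d=np.asarray(p)[:2]-O; return np.array([d@ex,d@ey])
def arcfit(i,x0,r=.0688,z=.225,roi=None):
    C=cloud(i); P=C[(abs(C[...,2]-z)<.004)&(np.hypot(C[...,0]-x0[0],C[...,1]-x0[1])<r+.012)][:,:2]
    # outer boundary away from the arm: extremal points per direction
    return P
E
python3 - <<'E'
from dab import *
s=arm.observe(); print(s['force'],s['position'])
for n in('top','side'):
    i=cam(n); cv2.imwrite(f'pics/{n}3.png',cv2.cvtColor(i['pixels'],cv2.COLOR_RGB2BGR)); np.savez(f'pics/{n}3.npz',**i)
E
```

```text
[-1.08776336 -4.16442952  3.09076717] [0.54666747 0.14391272 0.20350323]
```

View pics/side3.png

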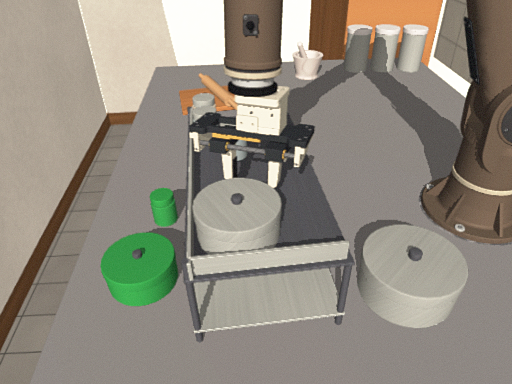

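The side view shows the dabba lid in full at (237,210) in the cradle, close to the back strip at left with a small gap to the left strip in front. I'll measure from this camera.

```bash
cat >> dab.py <<'E'
def lid(i,uv,rad=60):
    C=cloud(i); c,r,n,z=circ(i,C,uv,.225,.07,rad=rad); return c,r,rk(c)
E
python3 - <<'E'
from dab import *
i=dict(np.load('pics/side0.npz')); print('before',lid(i,(254,180)))
i=dict(np.load('pics/side3.npz')); print(lid(i,(237,205)))
C=cloud(i); z=C[...,2]; v,u=np.mgrid[:384,:512]
for n,m in(('left',(abs(z-.195)<.005)&(v>235)&(v<275)&(u>200)&(u<340)),('back',(abs(z-.195)<.005)&(u<196)&(v>150)&(v<250)&(u>180))):
    P=C[m][:,:2]; q=np.array([rk(p) for p in P]); print(n,len(q),np.percentile(q,[2,50,98],axis=0).round(4).tolist())
E
```

```text
before (array([0.54129236, 0.13032023]), np.float64(0.06997715296679372), array([0.00405592, 0.09994042]))
(array([0.57052411, 0.20804009]), np.float64(0.07219194857509985), array([0.03787493, 0.17577525]))
left 1076 [[-0.0982, 0.223], [0.0234, 0.2593], [0.0968, 0.2627]]
back 391 [[0.1143, -0.0388], [0.1175, 0.1324], [0.1211, 0.2375]]
```

>>> arm_command(targets=[[[0.003,0.0008,0.0003,0,0,0],[0.003,0.0008,0.0003,0,0,0],[0.002,0.0005,0.0002,0,0,0],[0.001,0.0002,0.0001,0,0,0]]])

```text
clock: 5.68
position: [0.5519, 0.1517, 0.2034]
ee_rot: [-2.552, -1.725, -0.133]
force: [-3.4, -4.1, 3.4]
width: 0.657
gripper_force: 2.9
```

>>> arm_command(targets=[[[0.001,0.0002,0.0001,0,0,0]]])

```text
clock: 5.8
position: [0.5524, 0.1525, 0.2035]
ee_rot: [-2.552, -1.725, -0.133]
force: [-3.5, -4.9, 4.0]
width: 0.652
gripper_force: 2.9
```

>>> arm_command(targets=[[[0.001,0.0002,0.0001,0,0,0]]])

```text
clock: 5.92
position: [0.553, 0.1534, 0.2035]
ee_rot: [-2.552, -1.725, -0.133]
force: [-2.5, -4.1, 3.9]
width: 0.651
gripper_force: 2.9
```

```bash
python3 - <<'E'
from dab import *
s=arm.observe(); print(s['force'],s['position'])
i=cam('side'); print(lid(i,(232,208)))
E
```

```text
[-2.53123223 -4.13310045  3.89739876] [0.55298403 0.15335185 0.20345514]
(array([0.57720565, 0.21804612]), np.float64(0.07169714634088495), array([0.04514181, 0.18536439]))
```

>>> arm_command(targets=[[[0.001,0.0002,0.0001,0,0,0],[0.001,0.0002,0.0001,0,0,0]]])

```text
clock: 6.22
position: [0.5533, 0.1538, 0.2032]
ee_rot: [-2.553, -1.725, -0.129]
force: [-8.2, -10.3, 9.7]
width: 0.651
gripper_force: 6.6
```

>>> arm_command(targets=[[[0.001,0.0002,0.0001,0,0,0]]])

```text
clock: 6.35
position: [0.5534, 0.1539, 0.2032]
ee_rot: [-2.554, -1.724, -0.127]
force: [-11.2, -12.6, 13.1]
width: 0.656
gripper_force: 8.6
```

>>> arm_command(targets=[[[0.001,0.0002,0.0001,0,0,0]]])

```text
clock: 6.48
position: [0.5534, 0.154, 0.2031]
ee_rot: [-2.554, -1.724, -0.124]
force: [-13.0, -16.2, 14.5]
width: 0.652
gripper_force: 10.4
```

Both force components have risen and motion has stopped, so the dabba is against both strips. I'll back off along the push line, raise and look.

>>> arm_command(targets=[[[-0.004,-0.001,0,0,0,0],[-0.006,-0.001,-0.001,0,0,0],[-0.015,0,-0.002,0,0,0],[-0.02,0,-0.002,0,0,0],[-0.005,0,-0.03,0,0,0],[0,0,-0.04,0,0,0],[0,0,-0.04,0,0,0],[-0.05,0,0,0,0,0],[-0.05,0,0,0,0,0],[-0.05,0,0,0,0,0]]], jaw=0.03)

```text
clock: 7.72
position: [0.4743, -0.0397, 0.2971]
ee_rot: [-2.552, -1.725, -0.136]
force: [1.5, -0.6, 0.2]
width: 0.324
gripper_force: 0.0
```

>>> arm_command(targets=[[[-0.05,0,0,0,-0.1,0.16],[-0.05,0,0,0,0,0.16],[-0.05,0,0,0,0,0.16],[-0.05,0,0,0,0,0.16],[-0.05,0,0,0,0,0.16],[0,0,0,0,0,0.16],[0,0,0,0,0,0.16],[0,0,0,0,0,0]]])

```text
clock: 8.72
position: [0.3177, -0.2242, 0.2914]
ee_rot: [-3.131, -0.111, 0.006]
force: [-0.4, -0.7, 0.1]
width: 0.326
gripper_force: 0.0
```

```bash
python3 - <<'E'
from dab import *
s=arm.observe(); print(s['force'],s['position'])
i=cam('side'); np.savez('pics/side4.npz',**i); print(lid(i,(232,208)))
a=i['pixels'][170:290,150:370]
i=cam('top'); np.savez('pics/top4.npz',**i); print(lid(i,(175,150)))
b=i['pixels'][90:210,110:330]
cv2.imwrite('pics/c4.png',cv2.resize(cv2.cvtColor(np.vstack([a,b]),cv2.COLOR_RGB2BGR),None,fx=2.5,fy=2.5,interpolation=cv2.INTER_CUBIC))
C=cloud(i)
for uv in((301,150),(336,120),(373,117)): c,r,n,z=circ(i,C,uv,.235,.028,rad=20); print(c,r,rk(c))
E
```

```text
[-0.38158344 -0.72270719  0.13428883] [ 0.31770617 -0.22421017  0.29137458]
(array([0.57931124, 0.22233589]), np.float64(0.06937102901717913), array([0.04749971, 0.18952073]))
(array([0.57895787, 0.2194774 ]), np.float64(0.0686403059058671), array([0.04697632, 0.18668849]))
[ 0.57460662 -0.04093557] 0.025560433301961383 [ 0.02708625 -0.07299597]
[ 0.63549629 -0.11537332] 0.025145508660938187 [ 0.08342238 -0.15093485]
[ 0.64073402 -0.18874112] 0.025869426543917308 [ 0.08427063 -0.22448328]
```

View pics/c4.png

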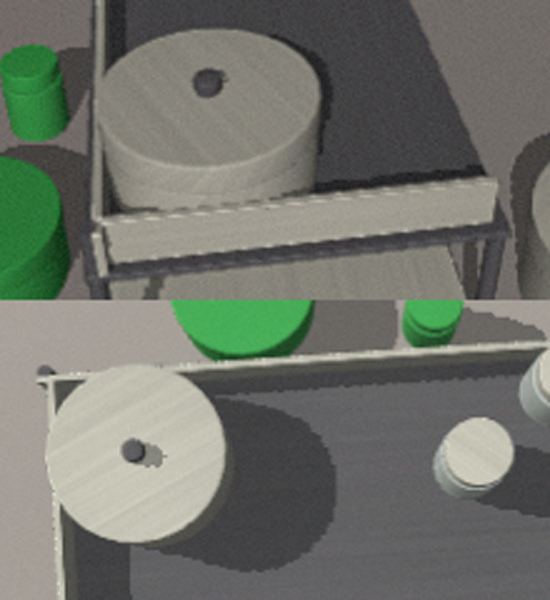

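The dabba measures rack (47, 187). With the 137 mm body touching both strips, (46.5, 186.5) is expected, so it is seated in the corner, and both views show no gap. The jars haven't moved. Next is the forward jar at rack (27, −73).

```bash
python3 go.py .5227 -.044 .290 3.4 12;python3 go.py .5227 -.044 .195 3.4 12
```

```text
shift [ 0.2176 -0.1645  0.0018] turn [-0.0102  0.2135  0.0135] shift after turn [ 0.2102 -0.1676  0.046 ] F [0.31 0.36 0.99] q [ 0.77  0.01 -0.28  1.95 -0.    1.19 -1.01] pos [ 0.3179 -0.2241  0.2913]
shift [ 0.2179 -0.1636  0.0968] turn [-0.0102  0.2135  0.0135] shift after turn [ 0.1904 -0.1676  0.1389] F [0.31 0.36 0.99] q [ 0.77  0.01 -0.28  1.95 -0.    1.19 -1.01] pos [ 0.3179 -0.2241  0.2913]
```

>>> arm_command(targets=[[[0.03,-0.033,0,0,0,0],[0.043,-0.033,0,0,0,0],[0.045,-0.033,0,0,0,0],[0.05,-0.033,0,0,0,0],[0.05,-0.032,0,0,0,0],[0,0,0,-0.005,0.107,0.007],[0,0,0,-0.005,0.107,0.007],[0,0,0,0,0,0]]])

```text
clock: 9.82
position: [0.5224, -0.0453, 0.2915]
ee_rot: [-3.118, -0.09, -0.327]
force: [0.3, -0.0, -0.0]
width: 0.327
gripper_force: 0.0
```

```bash
python3 go.py .5227 -.044 .195 3.4 12
```

```text
shift [-0.0197 -0.0013  0.0945] turn [ 0.0014  0.0006 -0.0014] shift after turn [-0.0197 -0.0012  0.0944] F [ 0.35 -0.02 -0.04] q [ 0.46  0.13 -0.52  1.85  0.08  0.97 -1.6 ] pos [ 0.5224 -0.0453  0.2915]
```

>>> arm_command(targets=[[[-0.005,-0.001,0.0236,0,0,0],[-0.005,0,0.0236,0,0,0],[-0.005,0,0.0236,0,0,0],[-0.005,0,0.0236,0,0,0],[0,0,0,0,0,0]]])

```text
clock: 10.45
position: [0.5232, -0.0442, 0.1938]
ee_rot: [-3.117, -0.088, -0.321]
force: [0.2, -0.1, -0.2]
width: 0.324
gripper_force: 0.0
```

```bash
python3 go.py .580 -.0406 .195 3.4 12; python3 - <<'E'
from dab import *
i=cam('side'); cv2.imwrite('pics/side5.png',cv2.resize(cv2.cvtColor(i['pixels'][60:240,130:370],cv2.COLOR_RGB2BGR),None,fx=3,fy=3))
E
```

```text
shift [ 0.0559 -0.0004  0.0104] turn [-0.0003  0.0043 -0.0028] shift after turn [ 0.0559 -0.0003  0.0106] F [ 0.24 -0.13 -0.2 ] q [ 0.42  0.23 -0.51  2.    0.17  0.74 -1.69] pos [ 0.5232 -0.0442  0.1938]
```

View pics/side5.png

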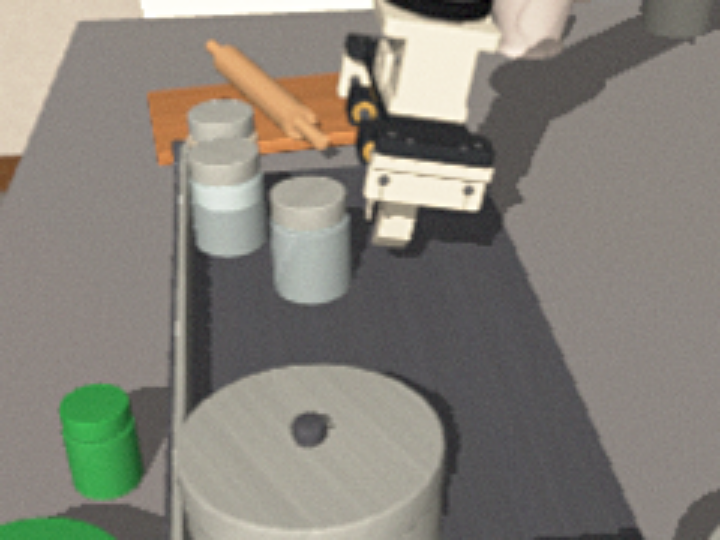

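The crop shows the fingertips near (395,240), just in front of the jar at (312,240), tips leading. The jar's path to its place left of the two row jars is clear. Pushing straight back.

>>> arm_command(targets=[[[0.0073,0,0.0015,0,0,0],[0.0073,0,0.0015,0,0,0],[0.0073,0,0.0015,0,0,0],[0.0073,0,0.0015,0,0,0],[0.0073,0,0.0015,0,0,0],[0.0073,0,0.0015,0,0,0],[0.0073,0,0.0015,0,0,0],[0.005,0,0.001,0,0,0],[0.002,0,0.0004,0,0,0]]])

```text
clock: 11.62
position: [0.5834, -0.0409, 0.1956]
ee_rot: [-3.117, -0.086, -0.327]
force: [-1.7, -1.0, 1.1]
width: 0.332
gripper_force: 0.8
```

```bash
python3 - <<'E'
from dab import *
s=arm.observe(); print(s['force'],s['position'])
i=dict(np.load('pics/side4.npz'));
for k in (0,1):
    C=cloud(i); m=(abs(C[...,2]-.235)<.004)&(C[...,0]>.5)&(C[...,0]<.68)&(C[...,1]<0)&(C[...,1]>-.25)
    n,l,st,ce=cv2.connectedComponentsWithStats(m.astype(np.uint8))
    for j in range(1,n):
        if st[j,4]>60:
            c,r,nn,z=circ(i,C,ce[j],.235,.028,rad=14); print(k,ce[j].round(),c.round(4),r.round(4),rk(c).round(4))
    i=cam('side')
E
```

```text
[-1.69898447 -1.02851186  1.14341822] [ 0.58342059 -0.04085094  0.1955522 ]
0 [203.  98.] [ 0.6401 -0.1879] 0.0283 [ 0.0837 -0.2236]
0 [204. 111.] [ 0.6344 -0.1138] 0.0276 [ 0.0824 -0.1493]
0 [232. 125.] [ 0.5746 -0.0393] 0.0269 [ 0.0271 -0.0714]
1 [203.  98.] [ 0.6397 -0.1879] 0.0282 [ 0.0833 -0.2236]
1 [204. 111.] [ 0.6349 -0.1134] 0.0278 [ 0.083  -0.1489]
1 [212. 127.] [ 0.6149 -0.0359] 0.0263 [ 0.0676 -0.0704]
```

>>> arm_command(targets=[[[0.005,0,0.001,0,0,0],[0.004,0,0.0009,0,0,0],[0.003,0,0.0006,0,0,0],[0.001,0,0.0002,0,0,0]]])

```text
clock: 12.22
position: [0.5966, -0.0402, 0.1957]
ee_rot: [-3.117, -0.086, -0.328]
force: [-1.4, -0.1, -0.3]
width: 0.326
gripper_force: 0.5
```

>>> arm_command(targets=[[[0.001,0,0.0002,0,0,0],[0.001,0,0.0002,0,0,0]]])

```text
clock: 12.48
position: [0.5984, -0.0401, 0.1957]
ee_rot: [-3.117, -0.086, -0.328]
force: [-1.4, 0.1, -0.6]
width: 0.327
gripper_force: 0.4
```

>>> arm_command(targets=[[[0.001,0,0.0002,0,0,0]]])

```text
clock: 12.6
position: [0.5995, -0.04, 0.1958]
ee_rot: [-3.117, -0.086, -0.328]
force: [-0.9, -1.2, 0.0]
width: 0.324
gripper_force: 0.4
```

>>> arm_command(targets=[[[0.001,0,0.0002,0,0,0]]])

```text
clock: 12.72
position: [0.6005, -0.04, 0.1958]
ee_rot: [-3.117, -0.086, -0.328]
force: [-0.7, -0.1, -0.4]
width: 0.325
gripper_force: 0.4
```

>>> arm_command(targets=[[[0.001,0,0.0002,0,0,0]]])

```text
clock: 12.85
position: [0.6016, -0.0399, 0.1958]
ee_rot: [-3.117, -0.086, -0.328]
force: [-0.3, -1.0, 0.7]
width: 0.327
gripper_force: 0.4
```

>>> arm_command(targets=[[[0.001,0,0.0002,0,0,0]]])

```text
clock: 12.98
position: [0.6026, -0.0399, 0.1958]
ee_rot: [-3.117, -0.086, -0.328]
force: [-0.4, -0.2, 0.2]
width: 0.325
gripper_force: 0.4
```

>>> arm_command(targets=[[[0.001,0,0.0002,0,0,0]]])

```text
clock: 13.1
position: [0.6036, -0.0398, 0.1958]
ee_rot: [-3.117, -0.086, -0.328]
force: [-1.2, 0.2, -0.6]
width: 0.326
gripper_force: 0.5
```

```bash
cat > jars.py <<'E'
from dab import *
s=arm.observe(); print(s['force'],s['position'])
i=cam('side')
C=cloud(i)
for uv in ((203,98),(204,111),(204,127)): c,r,nn,z=circ(i,C,uv,.235,.028,rad=14); print(c.round(4),r.round(4),rk(c).round(4))
E
python3 jars.py
```

```text
[-1.21477496  0.18297537 -0.6487026 ] [ 0.60357294 -0.03979628  0.19576952]
[ 0.6451 -0.1879] 0.0253 [ 0.0886 -0.2239]
[ 0.6395 -0.1136] 0.025 [ 0.0875 -0.1494]
[ 0.6365 -0.0345] 0.0257 [ 0.0893 -0.0703]
```

>>> arm_command(targets=[[[0.001,0,0.0002,0,0,0]]])

```text
clock: 13.28
position: [0.6041, -0.0398, 0.1956]
ee_rot: [-3.117, -0.086, -0.326]
force: [-4.0, -0.7, 2.6]
width: 0.327
gripper_force: 2.0
```

>>> arm_command(targets=[[[0.001,0,0.0002,0,0,0]]])

```text
clock: 13.4
position: [0.6044, -0.0398, 0.1954]
ee_rot: [-3.118, -0.086, -0.324]
force: [-8.2, -1.3, 4.5]
width: 0.322
gripper_force: 3.9
```

```bash
python3 - <<'E'
from dab import *
s=arm.observe(); print(s['force'],s['position'])
a=cam('side')['pixels'][60:180,130:370]; b=cam('top')['pixels'][80:190,180:420]
cv2.imwrite('pics/c6.png',cv2.resize(cv2.cvtColor(np.vstack([a,b]),cv2.COLOR_RGB2BGR),None,fx=2.5,fy=2.5,interpolation=cv2.INTER_CUBIC))
E
```

```text
[-8.2138065  -1.3412644   4.51486642] [ 0.60442083 -0.03983122  0.19539426]
```

View pics/c6.png

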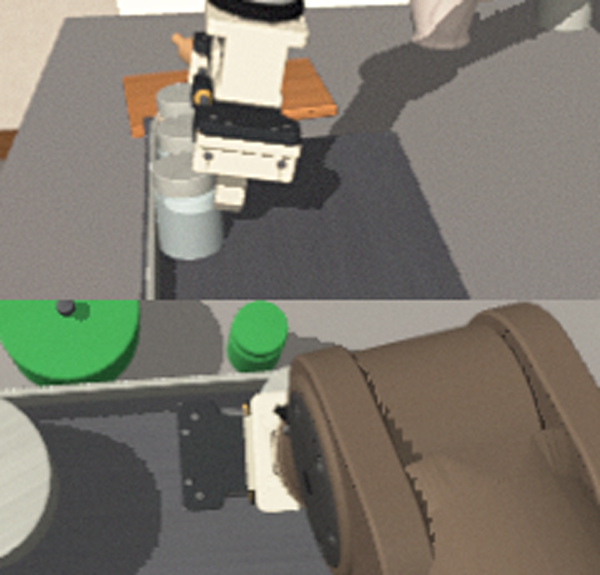

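The force rose to 8 N along rack x, and the crop shows the jar (190,200) against the back strip, upright and in line with the others. I'll retreat straight back, then lift and verify.

>>> arm_command(targets=[[[-0.004,0,-0.0008,0,0,0],[-0.008,0,-0.0017,0,0,0],[-0.015,0,-0.003,0,0,0],[-0.03,0,-0.006,0,0,0],[-0.03,0,-0.006,0,0,0],[0.005,0,-0.03,0,0,0],[0.01,0,-0.045,0,0,0],[0.01,0,-0.045,0,0,0],[-0.05,0.01,0,0,-0.1,0],[-0.04,0.04,0,0,-0.1,0]]])

```text
clock: 14.75
position: [0.4287, -0.098, 0.3034]
ee_rot: [-3.14, -0.093, -0.013]
force: [0.2, -0.7, 0.0]
width: 0.327
gripper_force: 0.0
```

>>> arm_command(targets=[[[0,0.05,0,0,0,0],[0,0.05,0,0,0,0],[0,0.05,0,0,0,0],[0,0.05,0,0,0,0],[0,0,0,0,0,0]]])

```text
clock: 15.38
position: [0.4399, -0.3031, 0.3019]
ee_rot: [3.14, 0.076, 0.013]
force: [-0.8, 1.1, -0.6]
width: 0.33
gripper_force: 0.0
```

```bash
python3 jars.py; python3 - <<'E'
from dab import *
i=cam('side'); print('dabba',lid(i,(232,208))); a=i['pixels'][50:290,130:370]
i=cam('top'); print(lid(i,(175,150))); C=cloud(i)
for uv in((302,122),(336,120),(373,117)): c,r,n,z=circ(i,C,uv,.235,.028,rad=20); print(c.round(4),r.round(4),rk(c).round(4))
b=i['pixels'][50:290,120:400]
cv2.imwrite('pics/c7.png',cv2.resize(cv2.cvtColor(np.hstack([a,b]),cv2.COLOR_RGB2BGR),None,fx=1.5,fy=1.5))
E
```

```text
[-0.75409365  1.0577564  -0.59477062] [ 0.43992468 -0.30312298  0.3018959 ]
[ 0.6396 -0.1874] 0.0287 [ 0.0832 -0.2231]
[ 0.6346 -0.1133] 0.0279 [ 0.0826 -0.1488]
[ 0.6336 -0.0356] 0.0275 [ 0.0863 -0.0712]
dabba (array([0.57931656, 0.22238457]), np.float64(0.069432344863111), array([0.04750793, 0.18956901]))
(array([0.57892787, 0.21943893]), np.float64(0.06864763821165427), array([0.04694408, 0.18665187]))
[ 0.6344 -0.0369] 0.0255 [ 0.0871 -0.0725]
[ 0.6355 -0.1155] 0.0252 [ 0.0834 -0.151 ]
[ 0.6407 -0.1888] 0.0259 [ 0.0842 -0.2246]
```

View pics/c7.png

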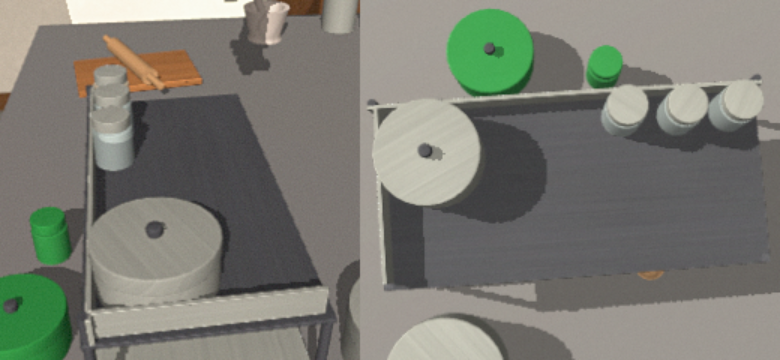

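The final view shows the dabba in the back left corner, the jar in its row place against the back strip, and the other two jars and the look-alikes where they were. The arm is clear of everything.

```bash
python3 -c "
from cell import arm; print(arm.sign_off())"
```

```text
the job is handed in; nothing more can be done
None
```

I handed the job in at about 15 s on the robot clock: the dabba touches both strips in the back left corner, the forward jar is against the back strip in its own place, and the two row jars did not move.

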